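# Hold the scraps bin open for the cook and let its lid down softly

### The arm

A 7-joint arm with a two-finger parallel gripper is mounted at the origin on the work surface. World frame = base frame: x ahead of the robot, y to its left, z up, the work surface at z = 0. Lengths are in m, angles in rad, forces in N, time in s.
With the tool pointing down it reaches from about 0.4 to 0.85 m from the base axis. Payload 10.4 kg.
Tool frame: the origin (TCP) lies midway between the tips of the shut fingers; the grasp point (between the pads) lies 19 mm behind it (manip.tcp_to_grasp is the distance from the TCP to the grasp point, in m); x points along the fingers, y is the direction in which the jaws open and shut, and the axes are right-handed (so a half turn about x gives the same grasp; the last joint's range is limited). The gripper opens to 85 mm and grips with 20 to 120 N. Pads are 22 mm wide; open, the fingers measure 114 mm over their backs; the gripper's body (76 mm by 85 mm) begins 54 mm behind the grasp point. The pads swing forward as they close: fully open they stand 13 mm farther back than shut.
Start: joints at [1.288, 0.332, -0.065, 1.46, 0.022, 1.35, -0.088], TCP at [0.161, -0.604, 0.231] pointing down, gripper open.
Joint ranges: [-2.6, 2.6], [-0.5, 2.12], [-1.47, 1.34], [0.16, 2.42], [-1.27, 4.41], [0.06, 2.06], [-2.6, 2.6]. Speed limits (rad/s): [2.22, 2.22, 2.79, 2.79, 3.14, 3.14, 3.14].

### API

Orientations are given as a unit quaternion [x, y, z, w].
In Python, from workcell import monitor, viewer, manip gives the robot as it stands. The module is installed in compiled form; this text tells all that it offers.
- The arm moves only by the tool send_rows, never from a script. Its arguments are lists of equal length, an entry for each row: "grip": the closure in counts, from 0 (fully open) to 255 (shut); "offset": the shift along the tool's x, y, z in mm, a list of three; "twist": the turn about the tool's x in degrees. In form: {"grip": [grip, ...], "offset": [[tx, ty, tz], ...], "twist": [twist, ...]}. A call has exactly 5 rows; each row is the pose to reach, as a shift and turn from the pose commanded when the call began, along the tool's axes at that moment; what a row does not reach only later rows make up. A row lasts 1/12 s, in which the tool goes at most 41.7 mm and 7.16 degrees, less where a joint would pass 70% of its speed; a pose out of reach is approached as far as the arm can. A call with a gripper value outside its range is refused whole. The fingers move at their own pace and stop on an object; "newtons" is the grip in N (left out, the last holds). Time passes only in rows, so rows that repeat a pose let the fingers close, or fill a call up. It gives the time, the measured TCP pose, the force and the opening at its end, in the units of the state.
- monitor.get_obs(): the state, without advancing time (a new reading comes with each control period).
- viewer.camera(name): name is "scene" or "top"; returns (picture, depth): 480x640x3 uint8, blue, green, red; 480x640 float32, m along the optical axis (not along the pixel's ray), 0 where there is no reading.
- viewer.camera_model(name): a dict with "camera_matrix" (3x3 intrinsics, pixels), "distortion" ([k1, k2, p1, p2, k3] as OpenCV has them; the pictures are not rectified), "R" (3x3) and "t" (3): a world point X has camera coordinates R X + t. Camera axes: x right, y down, z forward; pixel columns grow to the right and rows downward; lengths in m; the calibration is good to about 2 mm. A picture is of the moment at which its call begins. camera_model takes no time and is no camera call.
- manip.hand_in(): hands the job in, once; it reports no verdict.
Trained networks look in the newest picture that a camera, given by its name, has taken for a name from the list of things; names that differ only in an ending like _2 or _b are one class to them, and where a whole thing is asked for, a point or a joint stands for the part that bears it (a point fixed in the world has none). Each returns a list of dicts, best first, with "score" (0 to 1); they miss things now and then, are a little off and sometimes report something else, mostly with a low value. They report only what shows in the picture. A call takes as long as a camera call.
- viewer.recognise(target, camera): "box" ([left, top, width, height] in pixels, round what is visible of it).
- viewer.regions_of(target, camera): "region" (480x640 bool, what is visible of it) and "box" ([left, top, width, height] in pixels, round what is visible of it).
- viewer.spot_point(target, camera): "position" ([column, row] in pixels: a listed point, or the origin of a listed thing).
The state is a dict: "clock": time; "joint_pos": joint angles; "joint_velocities": joint speeds; "tau": joint torques, N m; "position": TCP position; "ee_rot": TCP orientation; "ft_force": force on the tool from outside, world axes, zero at the start; "torque": the same for the moment, N m; "grip_width": opening from 0.0 (shut) to 1.0 (fully open).
Only numpy, scipy, OpenCV 4.12 (cv2) and the standard library are available. Lean on these libraries where they do the work, as an engineer would, in place of code of your own. Each camera call takes 0.05 s, during which the arm holds its last target.

### The job

The cook is about to tip a board of trimmings into the green-lidded scraps bin: with the fingertips press its front lever down until the lid stands wide open, keep it open for about four seconds, then let the lever come up slowly under your fingers so that the lid is eased fully shut without slamming, and move clear. Do not touch either lid with the hand or arm; leave the grey-lidded bin shut and everything else on the counter where it is.

Things in the scene. Friction and masses are not known exactly. Their poses are not given: they have to be found in the camera images.
- scrap_pad (a point): centre of the top face of the green press paddle at the front of the green-lidded bin; 127 mm above the counter with the lever up; moves with the lever. Paddle 80 mm wide (point y), 40 mm deep (point x), 8 mm thick, level when up. With the lever up point x points to the bin, z up. The bin's front wall is 105 mm (the lid's front edge 97 mm) behind this point; above and in front is free.
- scrap_lever (a joint): green bin's lever: 0 up (lid shut), 0.35 rad at its bottom stop. Its side arms pivot 140 mm behind the paddle centre and 27 mm below it, so the paddle goes almost straight down, about 48 mm in all, and tilts front-down. Pressing takes roughly 4 to 12 N, less when it is down; the lid's weight brings it back up.
- scrap_lid (a joint): green lid: 0 shut, grows as it opens. Push rods link it to the lever: about 0.32 rad at lever 0.10, 0.66 at 0.20, 1.07 at 0.30, 1.30 (fully open) at 0.35. No damper: it drops freely and slams if the lever is let go or comes up fast.
- scrap_lid_edge (a point): middle of the front edge of the green lid (216 deep x 196 mm wide, hinged along its far edge), about 172 mm above the counter when shut; opening swings it up and away from the paddle.
- scrap_bin: food-scraps bin fixed on the counter: brushed steel box 200 mm deep (x) by 180 mm wide (y, 235 mm over the linkage) and 162 mm high, with a green lid and a green paddle. Origin under its centre, on the counter; its front, with the lever, faces its -x.
- grey_bin: plastics bin, the same in every size, with a grey lid and a grey paddle, also fixed. Origin and axes as for the scraps bin. Leave it alone.
- grey_lid (a joint): angle of the grey lid: 0 shut. It must stay shut.
- oil_bottle: amber squeeze bottle with black nozzle, loose, 60 mm across, 185 mm high; origin under its centre.
- mayo_bottle: white squeeze bottle with yellow nozzle, loose, 60 mm across, 185 mm high; origin under its centre.
- tin: blue tin, loose, 72 mm across, 115 mm high; origin under its centre.
- steel_bowl: steel mixing bowl, loose, 170 mm across, 70 mm high; origin under its centre.
- dish: small white china bowl, loose, 90 mm across, 28 mm high; origin under its centre.
- onion: brown onion, loose, 70 mm across, 70 mm high; origin under its centre.
- cucumber: cucumber lying on the pale blue cutting board (320 x 200 x 15 mm), loose, 150 mm long along its x, 33 mm thick; origin under its middle.

How it is judged:
By the outcome, as a careful person would: the job done as asked, in the order asked, and still so for the second after the job is handed in, with the robot touching nothing.
It also fails if it takes over 48 s, if anything falls off the work surface, if the arm or the gripper's body presses on something with over 40 N, if the wrist force passes 120 N, or if a joint passes its speed limit or range.

## Working session

There is one attempt and no reset: what is moved stays moved. The work goes in short steps, Python scripts to look and compute and a tool call to move; the robot and the scene stay as the last step left them, time stands still between calls to the robot, and variables do not carry over. Pictures are saved under pics/ and viewed, and the job is handed in when it is done.

Besides the shell and the picture viewer there is one more tool, called after "Request:" as name(argument=value, ...), one argument or row to a line, values as JSON. send_rows: Moves the arm, as the interface text tells. Its arguments: {"type":"object","properties":{"grip":{"type":"array","items":{"type":"number"}},"offset":{"type":"array","items":{"type":"array","items":{"type":"number"}}},"twist":{"type":"array","items":{"type":"number"}},"newtons":{"type":"number"}},"required":["grip","offset","twist"]}

```bash
mkdir -p pics
python3 - <<'E'
from workcell import monitor, viewer, manip
import cv2
for n in ("scene","top"):
    p,d=viewer.camera(n); cv2.imwrite(f"pics/{n}0.png",p)
    for t in ("scrap_pad","scrap_lid_edge","scrap_bin","grey_bin"):
        print(n,t,[(x['position'],round(x['score'],2)) for x in viewer.spot_point(t,n)][:3])
o=monitor.get_obs()
for k,v in o.items(): print(k,v)
E
```

```text
scene scrap_pad [([311.3, 191.0], 0.97)]
scene scrap_lid_edge [([292.5, 197.0], 0.57), ([271.9, 257.7], 0.32)]
scene scrap_bin [([273.2, 261.0], 0.57)]
scene grey_bin [([363.2, 314.7], 0.81), ([290.3, 197.2], 0.7)]
top scrap_pad [([384.9, 296.8], 0.94)]
top scrap_lid_edge [([386.7, 260.3], 0.86), ([383.4, 296.8], 0.16)]
top scrap_bin []
top grey_bin []
clock 0.5
joint_pos [ 1.28840192  0.33221963 -0.06470864  1.46015267  0.02159675  1.34987629
 -0.08849021]
joint_velocities [-0.00028542 -0.00020935 -0.00123519 -0.00260066  0.00098227 -0.00138807
  0.00038548]
tau [-7.16178783e-04 -6.24745631e+01  4.88298386e-02 -3.91554523e+01
  1.64309680e-02  2.45717805e-03  8.95126891e-05]
position [ 0.16057524 -0.60402504  0.2313001 ]
ee_rot [ 0.70115817  0.09158854 -0.70113897  0.09161282]
ft_force [-0.62661203  0.46870395  0.16722154]
torque [ 0.02895023  0.01760467 -0.02779034]
grip_width 0.995408801152316
```

View pics/scene0.png

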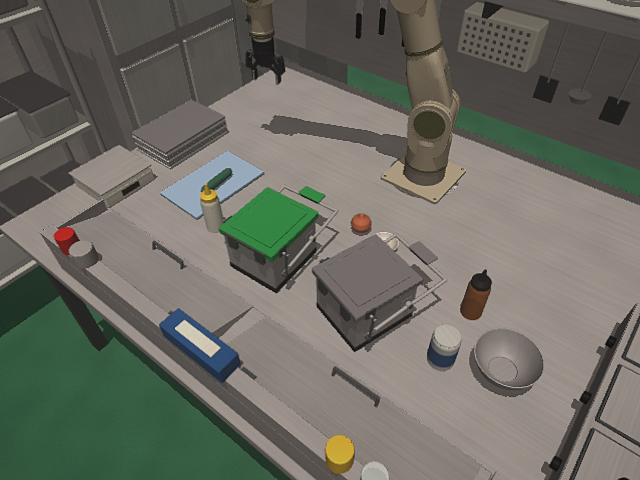

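View pics/top0.png

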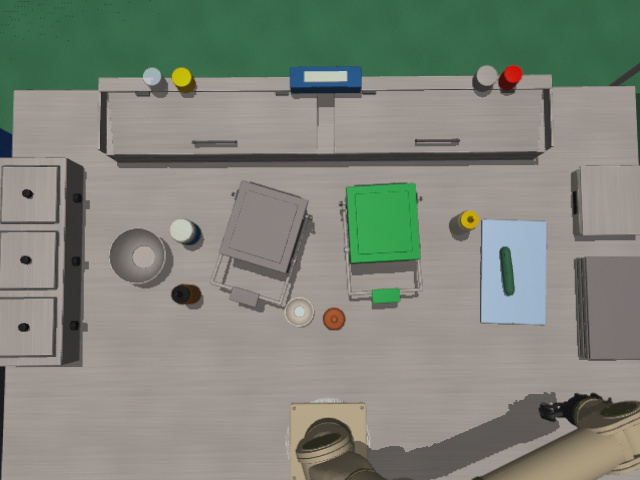

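The top view shows the green paddle at (385,296) and the green lid's front edge at about y=261. The onion is at (334,319), the grey paddle at (245,297), and the arm is at lower right. In the scene view the green paddle is at about (311,193). Next I'll work out the positions.

```bash
cat > h.py <<'E'
from workcell import monitor, viewer, manip
import cv2, numpy as np
from scipy.spatial.transform import Rotation as Rot
def cloud(n,d):
    m=viewer.camera_model(n);K=np.array(m['camera_matrix']);D=np.array(m['distortion'])
    v,u=np.mgrid[0:480,0:640]
    xy=cv2.undistortPoints(np.stack([u,v],-1).reshape(-1,1,2).astype(np.float64),K,D).reshape(480,640,2)
    P=np.dstack([xy*d[...,None],d])
    return (P-np.array(m['t']))@np.array(m['R'])
E
python3 - <<'E'
from h import *
np.set_printoptions(precision=4,suppress=True)
for n in ("top","scene"):
    p,d=viewer.camera(n);W=cloud(n,d)
    hsv=cv2.cvtColor(p,cv2.COLOR_BGR2HSV)
    g=(hsv[...,0]>50)&(hsv[...,0]<75)&(hsv[...,1]>150)&(d>0)
    pad=g&(abs(W[...,2]-.127)<.012)
    lid=g&(W[...,2]>.15)&(W[...,2]<.2)
    for nm,mk in (("pad",pad),("lid",lid)):
        k,l,s,c=cv2.connectedComponentsWithStats(mk.astype(np.uint8))
        i=1+np.argmax(s[1:,4]);M=l==i
        Q=W[M];r=cv2.minAreaRect((Q[:,:2]*1000).astype(np.float32))
        print(n,nm,len(Q),Q.mean(0),np.median(Q[:,2]),r)
    for t in ("onion","dish","mayo_bottle"):
        r=viewer.regions_of(t,n)
        if r:
            Q=W[r[0]['region']&(d>0)]; print(n,t,r[0]['score'],np.median(Q,0),Q.min(0),Q.max(0))
o=monitor.get_obs();print(o['clock'],Rot.from_quat(o['ee_rot']).as_matrix())
E
```

```text
top pad 338 [ 0.4395 -0.1655  0.1265] 0.12658435421707034 ((439.5155029296875, -166.07115173339844), (35.92706298828125, 77.45219421386719), 3.149481773376465)
top lid 5203 [ 0.6426 -0.1546  0.1786] 0.1787564388231467 ((644.6268920898438, -155.6320343017578), (214.8060302734375, 194.4011688232422), 2.805123805999756)
top onion 0.67 [ 0.3734 -0.0185  0.0497] [ 0.337  -0.0523 -0.0064] [0.4056 0.0141 0.0744]
top dish 0.64 [0.3935 0.0873 0.0159] [ 0.3516  0.0441 -0.0095] [0.4365 0.1314 0.0362]
top mayo_bottle 0.79 [ 0.6502 -0.396   0.1302] [ 0.626  -0.4722 -0.0065] [ 0.7033 -0.3765  0.1891]
scene pad 104 [ 0.441  -0.1637  0.1259] 0.12573444069710477 ((440.2428283691406, -162.25306701660156), (40.622352600097656, 75.92383575439453), 1.3079174757003784)
scene lid 3124 [ 0.6525 -0.146   0.1783] 0.17854646511073358 ((644.4769287109375, -153.95481872558594), (217.19647216796875, 198.09634399414062), 3.1166863441467285)
scene onion 0.83 [ 0.3831 -0.0069  0.0464] [ 0.3398 -0.0544 -0.0041] [0.4078 0.0194 0.0741]
scene dish 0.62 [0.5381 0.5674 0.0292] [ 0.4308  0.4768 -0.0039] [0.6488 0.6485 0.0744]
scene mayo_bottle 0.91 [ 0.6681 -0.3908  0.0988] [ 0.5475 -0.5368  0.001 ] [ 0.687  -0.3745  0.1849]
0.9 [[ 0.      0.2569 -0.9664]
 [-0.0001 -0.9664 -0.2569]
 [-1.      0.0001  0.    ]]
```

Request:
send_rows(
  grip=[255,255,255,255,255],
  offset=[
    [2,-27,-29],
    [4,-54,-58],
    [6,-81,-87],
    [8,-108,-116],
    [10,-135,-145],
  ],
  twist=[2.4,4.8,7.2,9.6,12],
)

```text
clock: 1.32
position: [0.2667, -0.4346, 0.2213]
ee_rot: [0.707, 0.017, -0.707, 0.017]
ft_force: [1.0, -0.1, 0.8]
grip_width: 0.299
```

```bash
cat > st.py <<'E'
from h import *
import sys
np.set_printoptions(precision=4,suppress=True)
tgt=np.array([float(a) for a in sys.argv[1:4]])
o=monitor.get_obs();R=Rot.from_quat(o['ee_rot']).as_matrix()
print(o['clock'],o['position'],o['ft_force'],o['grip_width'],o['joint_pos']);print(R)
print("off",1000*R.T@(tgt-o['position']))
E
python3 st.py .436 -.165 .19
```

```text
1.3167 [ 0.2667 -0.4346  0.2213] [ 1.0089 -0.0945  0.7573] 0.29857106851463333 [ 1.0914  0.0937 -0.1705  1.7682  0.0168  1.2805 -0.6058]
[[ 0.0001  0.0482 -0.9988]
 [-0.0006 -0.9988 -0.0482]
 [-1.      0.0006 -0.0001]]
off [  31.2092 -261.1954 -182.0695]
```

Request:
send_rows(
  grip=[255,255,255,255,255],
  offset=[
    [4,-32,-23],
    [8,-65,-46],
    [12,-98,-69],
    [16,-130,-91],
    [20,-163,-114],
  ],
  twist=[0,0,0,0,0],
)

```text
clock: 1.73
position: [0.3722, -0.2662, 0.2015]
ee_rot: [0.707, 0.017, -0.707, 0.018]
ft_force: [1.5, 0.2, -0.1]
grip_width: -0.005
```

```bash
python3 st.py .436 -.165 .16
```

```text
1.7333 [ 0.3722 -0.2662  0.2015] [ 1.4555  0.2264 -0.0908] -0.004821942996651726 [ 0.8889  0.0013 -0.3655  1.9069  0.0011  1.2325 -0.9978]
[[ 0.0005  0.05   -0.9987]
 [-0.0009 -0.9987 -0.05  ]
 [-1.      0.001  -0.0004]]
off [ 41.3949 -97.9508 -68.7486]
```

Request:
send_rows(
  grip=[255,255,255,255,255],
  offset=[
    [6,-28,-20],
    [14,-55,-40],
    [22,-80,-57],
    [28,-97,-68],
    [28,-97,-68],
  ],
  twist=[0,0,0,0,0],
)

```text
clock: 2.15
position: [0.4362, -0.163, 0.1725]
ee_rot: [-0.707, -0.021, 0.707, -0.019]
ft_force: [0.0, 1.1, 0.6]
grip_width: 0.0
```

```bash
python3 st.py .436 -.165 .130
python3 - <<'E'
from h import *
for n in ("scene","top"):
    p,d=viewer.camera(n); cv2.imwrite(f"pics/{n}1.png",cv2.resize(p[120:360,200:520],(800,600)))
E
```

```text
2.15 [ 0.4362 -0.163   0.1725] [0.0391 1.1341 0.6267] 0.00023876181225963275 [ 0.7488  0.0556 -0.498   1.9199  0.0272  1.1735 -1.2735]
[[-0.0002  0.0564 -0.9984]
 [ 0.0015 -0.9984 -0.0564]
 [-1.     -0.0015  0.0001]]
off [42.5159  2.0454  0.307 ]
```

View pics/scene1.png

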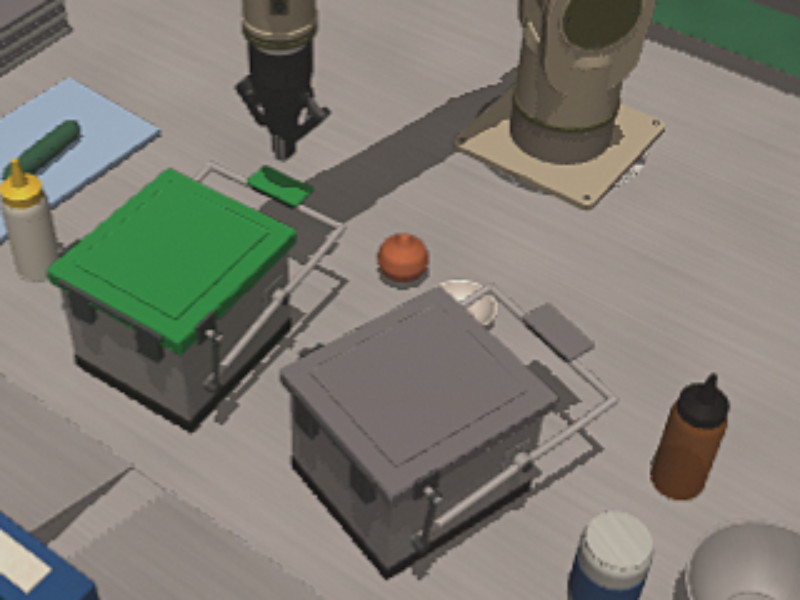

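View pics/top1.png

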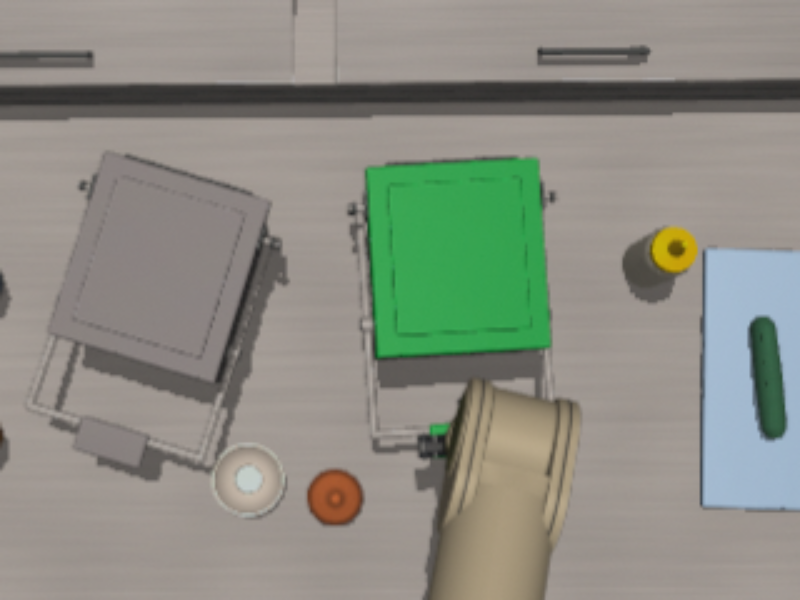

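The fingertips are centred over the green paddle in both views. Before pressing, I'll check that the wrist clears the arc the lid swings through.

Run:
```python
from h import *
for n in ("scene","top"):
    p,d=viewer.camera(n);W=cloud(n,d)
    m=(d>0)&(W[...,2]>.2)&(W[...,2]<.75)&(W[...,0]>.3)&(W[...,0]<.75)&(abs(W[...,1]+.16)<.2)
    Q=W[m]
    for z in np.arange(.2,.75,.05):
        q=Q[(Q[:,2]>=z)&(Q[:,2]<z+.05)]
        if len(q): print(n,round(z,2),len(q),q[:,0].min().round(3),np.percentile(q[:,0],99).round(3),q[:,0].max().round(3))
```

```text
scene 0.2 215 0.419 0.452 0.454
scene 0.25 338 0.418 0.455 0.466
scene 0.3 384 0.415 0.473 0.474
scene 0.35 389 0.406 0.477 0.48
scene 0.4 477 0.411 0.477 0.478
scene 0.45 551 0.375 0.487 0.491
scene 0.5 1272 0.306 0.493 0.495
scene 0.55 1899 0.3 0.472 0.481
scene 0.6 395 0.3 0.355 0.359
top 0.2 7 0.423 0.446 0.446
top 0.25 96 0.42 0.447 0.447
top 0.3 5 0.431 0.441 0.441
top 0.35 17 0.432 0.463 0.463
top 0.4 3 0.477 0.479 0.479
top 0.45 22 0.387 0.485 0.488
top 0.5 422 0.364 0.493 0.494
top 0.55 3115 0.3 0.473 0.482
top 0.6 906 0.3 0.36 0.368
```

Request:
send_rows(
  grip=[255,255,255,255,255],
  offset=[
    [8,1,0],
    [16,2,0],
    [24,2,0],
    [32,2,0],
    [38,2,0],
  ],
  twist=[0,0,0,0,0],
)

```text
clock: 2.77
position: [0.4342, -0.1695, 0.1339]
ee_rot: [-0.706, -0.018, 0.707, -0.017]
ft_force: [-0.2, -0.3, -0.4]
grip_width: 0.002
```

Request:
send_rows(
  grip=[255,255,255,255,255],
  offset=[
    [2,-1,0],
    [4,-2,0],
    [6,-3,0],
    [8,-3,0],
    [10,-3,0],
  ],
  twist=[0,0,0,0,0],
)

```text
clock: 3.18
position: [0.4347, -0.1663, 0.1257]
ee_rot: [0.707, 0.018, -0.707, 0.018]
ft_force: [-3.1, 2.3, 8.5]
grip_width: 0.0
```

Request:
send_rows(
  grip=[255,255,255,255,255],
  offset=[
    [2,0,0],
    [4,0,0],
    [6,0,0],
    [8,0,0],
    [10,0,0],
  ],
  twist=[0,0,0,0,0],
)

```text
clock: 3.6
position: [0.434, -0.1666, 0.1156]
ee_rot: [-0.706, -0.018, 0.707, -0.018]
ft_force: [-5.5, 0.2, 7.1]
grip_width: -0.004
```

```bash
python3 st.py .436 -.165 .08
python3 - <<'E'
from h import *
p,d=viewer.camera("scene"); cv2.imwrite("pics/scene2.png",cv2.resize(p[120:360,200:520],(800,600)))
E
```

```text
3.6 [ 0.434  -0.1666  0.1156] [-5.4632  0.2252  7.1322] -0.004145074356985192 [ 0.7405  0.1201 -0.4952  1.986   0.0664  1.052  -1.3053]
[[-0.0014  0.0502 -0.9987]
 [-0.0003 -0.9987 -0.0502]
 [-1.      0.0003  0.0014]]
off [35.586  -1.4721 -2.1276]
```

View pics/scene2.png

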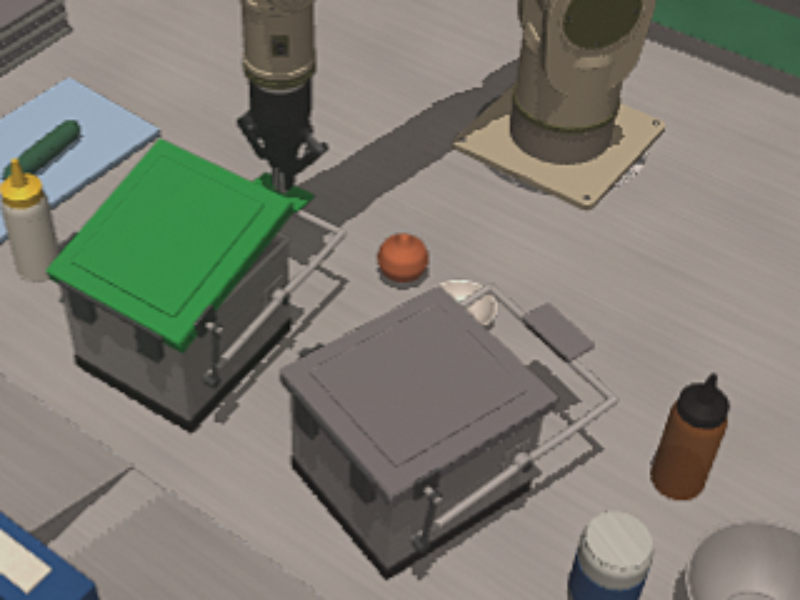

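The lid lifts as the paddle goes down, and the fingertips are on the paddle near (285,185) in the crop. I'll keep pressing.

Request:
send_rows(
  grip=[255,255,255,255,255],
  offset=[
    [2,0,0],
    [4,0,0],
    [6,0,0],
    [8,0,0],
    [10,0,0],
  ],
  twist=[0,0,0,0,0],
)

```text
clock: 4.07
position: [0.4337, -0.1667, 0.1054]
ee_rot: [-0.706, -0.018, 0.708, -0.018]
ft_force: [-7.2, 0.9, 6.8]
grip_width: -0.001
```

Request:
send_rows(
  grip=[255,255,255,255,255],
  offset=[
    [2,0,0],
    [4,0,0],
    [6,0,0],
    [8,0,0],
    [10,0,0],
  ],
  twist=[0,0,0,0,0],
)

```text
clock: 4.48
position: [0.4337, -0.1667, 0.0953]
ee_rot: [-0.706, -0.018, 0.708, -0.018]
ft_force: [-6.0, 1.2, 5.5]
grip_width: -0.001
```

```bash
python3 st.py .436 -.165 .08
python3 - <<'E'
from h import *
p,d=viewer.camera("scene"); cv2.imwrite("pics/scene3.png",cv2.resize(p[90:330,200:520],(800,600)))
E
```

```text
4.4833 [ 0.4337 -0.1667  0.0953] [-6.0028  1.2186  5.533 ] -0.001270402045224546 [ 0.7353  0.1478 -0.4938  2.0057  0.0835  1.009  -1.3194]
[[-0.002   0.05   -0.9987]
 [-0.0003 -0.9987 -0.05  ]
 [-1.      0.0002  0.0021]]
off [15.3091 -1.5443 -2.4404]
```

View pics/scene3.png

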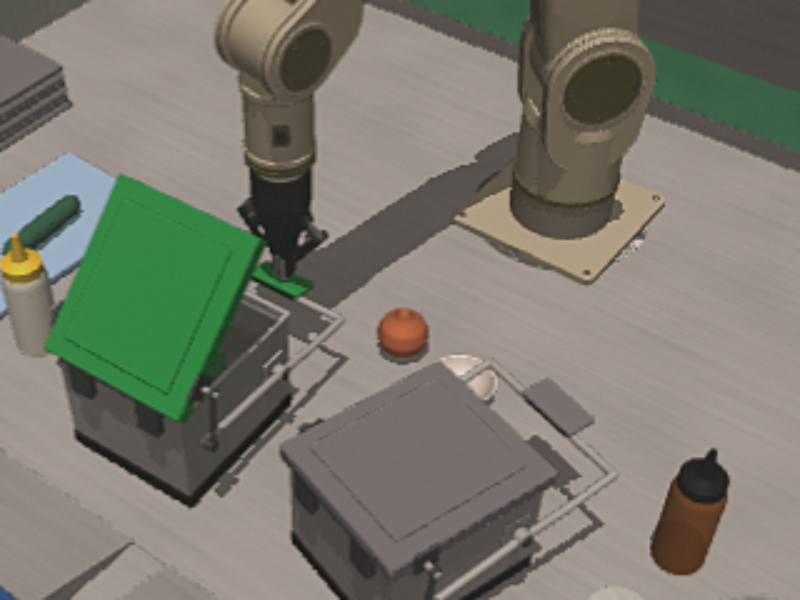

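The lid is roughly half open. I'll press on and watch the force for the bottom stop.

Request:
send_rows(
  grip=[255,255,255,255,255],
  offset=[
    [2,0,0],
    [4,0,0],
    [6,0,0],
    [8,0,0],
    [10,0,0],
  ],
  twist=[0,0,0,0,0],
)

```text
clock: 4.95
position: [0.4345, -0.1666, 0.0855]
ee_rot: [-0.707, -0.018, 0.707, -0.018]
ft_force: [-3.3, 1.0, 5.4]
grip_width: 0.001
```

Request:
send_rows(
  grip=[255,255,255,255,255],
  offset=[
    [1,0,0],
    [2,0,0],
    [3,0,0],
    [4,0,0],
    [5,0,0],
  ],
  twist=[0,0,0,0,0],
)

```text
clock: 5.37
position: [0.435, -0.1666, 0.0804]
ee_rot: [0.707, 0.018, -0.707, 0.018]
ft_force: [-1.3, 0.4, 2.6]
grip_width: 0.002
```

```bash
python3 st.py .436 -.165 .08
cat > lid.py <<'E'
from h import *
import sys
p,d=viewer.camera("scene"); cv2.imwrite("pics/%s.png"%sys.argv[1],cv2.resize(p[90:330,200:520],(800,600)))
W=cloud("scene",d);hsv=cv2.cvtColor(p,cv2.COLOR_BGR2HSV)
g=(hsv[...,0]>50)&(hsv[...,0]<75)&(hsv[...,1]>150)&(d>0)&(W[...,2]>.15)&(W[...,0]>.5)&(W[...,0]<.9)
k,l,s,c=cv2.connectedComponentsWithStats(cv2.erode(g.astype(np.uint8),np.ones((3,3))))
Q=W[l==1+np.argmax(s[1:,4])]
n=np.linalg.svd(Q-Q.mean(0),full_matrices=False)[2][2]; n*=np.sign(n[2])
print("lid angle",np.arctan2(np.hypot(*n[:2]),n[2]),n,"z",Q[:,2].min(),Q[:,2].max(),len(Q))
E
python3 lid.py scene4
```

```text
5.3667 [ 0.435  -0.1666  0.0804] [-1.3106  0.4077  2.6451] 0.0020167508476929804 [ 0.7305  0.1703 -0.4924  2.0182  0.0971  0.9743 -1.3309]
[[ 0.0009  0.0504 -0.9987]
 [-0.0003 -0.9987 -0.0504]
 [-1.      0.0003 -0.0008]]
off [ 0.402  -1.5346 -1.0415]
lid angle 1.2813718321588863 [0.95703195 0.05134472 0.2854007 ] z 0.26678103989487884 0.3100931477346272 50
```

View pics/scene4.png

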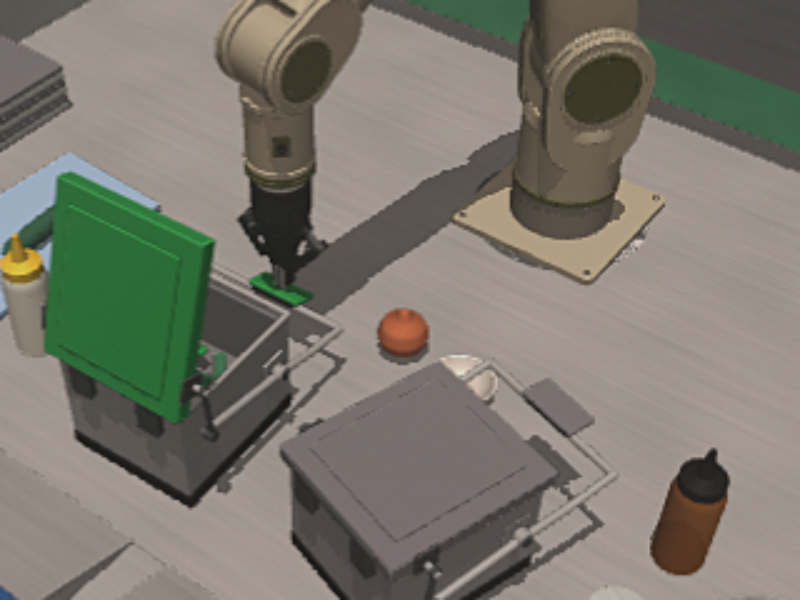

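Request:
send_rows(
  grip=[255,255,255,255,255],
  offset=[
    [0.5,0,0],
    [1,0,0],
    [1.5,0,0],
    [2,0,0],
    [2,0,0],
  ],
  twist=[0,0,0,0,0],
)

```text
clock: 5.83
position: [0.4352, -0.1666, 0.0788]
ee_rot: [0.707, 0.018, -0.707, 0.018]
ft_force: [-0.8, 0.7, 7.1]
grip_width: -0.0
```

Request:
send_rows(
  grip=[255,255,255,255,255],
  offset=[
    [0.5,0,0],
    [1,0,0],
    [1.5,0,0],
    [2,0,0],
    [2,0,0],
  ],
  twist=[0,0,0,0,0],
)

```text
clock: 6.25
position: [0.4354, -0.1667, 0.0782]
ee_rot: [0.707, 0.017, -0.706, 0.018]
ft_force: [-9.1, 2.3, 27.1]
grip_width: 0.003
```

```bash
sed -i 's/s\[...,1\]>150)/s[...,1]>120)/; s/,1\]>150/,1]>110/' lid.py; python3 lid.py scene5; python3 st.py .436 -.165 .08
```

```text
lid angle 1.2854965951724984 [0.95719725 0.06754319 0.28144508] z 0.17228206031873688 0.3790443492362722 4024
6.3 [ 0.4354 -0.1667  0.0782] [-8.0918  2.9723 26.2749] -0.0001398652002140152 [ 0.7292  0.1741 -0.4923  2.0196  0.1005  0.9693 -1.3341]
[[ 0.0011  0.0504 -0.9987]
 [-0.0012 -0.9987 -0.0504]
 [-1.      0.0012 -0.0011]]
off [-1.7943 -1.6287 -0.6722]
```

View pics/scene5.png

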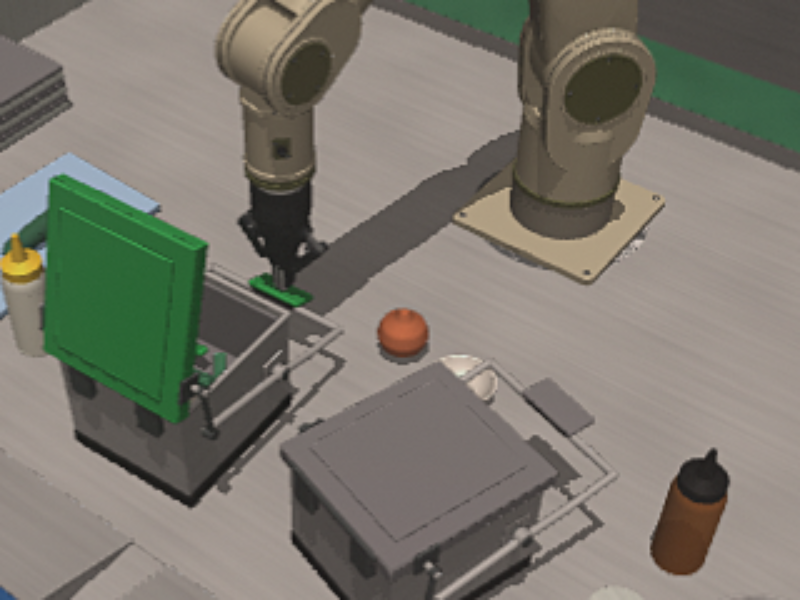

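The lever is on its bottom stop at 26 N and the lid measures about 1.29 rad, wide open. I'll back off 1 mm and hold.

Request:
send_rows(
  grip=[255,255,255,255,255],
  offset=[
    [-0.5,0,0],
    [-1,0,0],
    [-1,0,0],
    [-1,0,0],
    [-1,0,0],
  ],
  twist=[0,0,0,0,0],
)

```text
clock: 6.72
position: [0.4353, -0.1666, 0.0785]
ee_rot: [0.707, 0.018, -0.706, 0.018]
ft_force: [-4.5, 1.4, 15.6]
grip_width: 0.003
```

Request:
send_rows(
  grip=[255,255,255,255,255],
  offset=[
    [0,0,0],
    [0,0,0],
    [0,0,0],
    [0,0,0],
    [0,0,0],
  ],
  twist=[0,0,0,0,0],
)

```text
clock: 7.13
position: [0.4353, -0.1666, 0.0785]
ee_rot: [0.707, 0.018, -0.706, 0.018]
ft_force: [-3.9, 1.4, 15.9]
grip_width: 0.0
```

Request:
send_rows(
  grip=[255,255,255,255,255],
  offset=[
    [0,0,0],
    [0,0,0],
    [0,0,0],
    [0,0,0],
    [0,0,0],
  ],
  twist=[0,0,0,0,0],
)

```text
clock: 7.55
position: [0.4353, -0.1666, 0.0785]
ee_rot: [0.707, 0.018, -0.706, 0.018]
ft_force: [-4.6, 1.0, 15.7]
grip_width: 0.001
```

Request:
send_rows(
  grip=[255,255,255,255,255],
  offset=[
    [0,0,0],
    [0,0,0],
    [0,0,0],
    [0,0,0],
    [0,0,0],
  ],
  twist=[0,0,0,0,0],
)

```text
clock: 7.97
position: [0.4353, -0.1666, 0.0785]
ee_rot: [0.707, 0.018, -0.706, 0.018]
ft_force: [-3.7, 2.1, 15.8]
grip_width: -0.002
```

Request:
send_rows(
  grip=[255,255,255,255,255],
  offset=[
    [0,0,0],
    [0,0,0],
    [0,0,0],
    [0,0,0],
    [0,0,0],
  ],
  twist=[0,0,0,0,0],
)

```text
clock: 8.38
position: [0.4353, -0.1666, 0.0785]
ee_rot: [0.707, 0.018, -0.706, 0.018]
ft_force: [-4.2, 1.4, 16.0]
grip_width: -0.0
```

Request:
send_rows(
  grip=[255,255,255,255,255],
  offset=[
    [0,0,0],
    [0,0,0],
    [0,0,0],
    [0,0,0],
    [0,0,0],
  ],
  twist=[0,0,0,0,0],
)

```text
clock: 8.8
position: [0.4353, -0.1666, 0.0785]
ee_rot: [0.707, 0.018, -0.706, 0.018]
ft_force: [-5.0, 1.3, 16.3]
grip_width: -0.001
```

Request:
send_rows(
  grip=[255,255,255,255,255],
  offset=[
    [0,0,0],
    [0,0,0],
    [0,0,0],
    [0,0,0],
    [0,0,0],
  ],
  twist=[0,0,0,0,0],
)

```text
clock: 9.22
position: [0.4353, -0.1666, 0.0785]
ee_rot: [0.707, 0.018, -0.706, 0.018]
ft_force: [-4.6, 1.6, 16.4]
grip_width: -0.0
```

Request:
send_rows(
  grip=[255,255,255,255,255],
  offset=[
    [0,0,0],
    [0,0,0],
    [0,0,0],
    [0,0,0],
    [0,0,0],
  ],
  twist=[0,0,0,0,0],
)

```text
clock: 9.63
position: [0.4353, -0.1666, 0.0785]
ee_rot: [0.707, 0.018, -0.706, 0.018]
ft_force: [-4.3, 1.4, 15.8]
grip_width: -0.003
```

```bash
python3 lid.py scene6; python3 st.py .436 -.165 .08
```

```text
lid angle 1.2855677932715885 [0.95722287 0.06746474 0.28137676] z 0.1719252671596171 0.3796214526887604 4042
9.6833 [ 0.4353 -0.1666  0.0785] [-5.0601  1.6734 16.4378] 0.0027428232055698417 [ 0.7295  0.1735 -0.4923  2.0195  0.0997  0.9699 -1.3333]
[[ 0.0011  0.0504 -0.9987]
 [-0.0008 -0.9987 -0.0504]
 [-1.      0.0008 -0.0011]]
off [-1.5257 -1.5718 -0.7882]
```

Request:
send_rows(
  grip=[255,255,255,255,255],
  offset=[
    [0,0,0],
    [0,0,0],
    [0,0,0],
    [0,0,0],
    [0,0,0],
  ],
  twist=[0,0,0,0,0],
)

```text
clock: 10.1
position: [0.4353, -0.1666, 0.0785]
ee_rot: [0.707, 0.018, -0.706, 0.018]
ft_force: [-4.5, 1.9, 16.2]
grip_width: 0.001
```

Request:
send_rows(
  grip=[255,255,255,255,255],
  offset=[
    [-0.6,0,0],
    [-1.2,0,0],
    [-2,0,0],
    [-3,0,0],
    [-4,0,0],
  ],
  twist=[0,0,0,0,0],
)

```text
clock: 10.52
position: [0.4344, -0.1664, 0.0812]
ee_rot: [-0.707, -0.018, 0.707, -0.018]
ft_force: [0.7, -0.3, 1.8]
grip_width: 0.004
```

Request:
send_rows(
  grip=[255,255,255,255,255],
  offset=[
    [-1,0,0],
    [-2,0,0],
    [-3,0,0],
    [-4,0,0],
    [-5,0,0],
  ],
  twist=[0,0,0,0,0],
)

```text
clock: 10.93
position: [0.4341, -0.1665, 0.0862]
ee_rot: [-0.706, -0.018, 0.707, -0.018]
ft_force: [-4.8, 0.7, 3.4]
grip_width: -0.002
```

Request:
send_rows(
  grip=[255,255,255,255,255],
  offset=[
    [-1,0,0],
    [-2,0,0],
    [-3,0,0],
    [-4,0,0],
    [-5,0,0],
  ],
  twist=[0,0,0,0,0],
)

```text
clock: 11.35
position: [0.4344, -0.1665, 0.0914]
ee_rot: [-0.707, -0.018, 0.707, -0.018]
ft_force: [-5.7, 0.8, 5.0]
grip_width: 0.0
```

```bash
python3 lid.py scene7; python3 st.py .436 -.165 .08
```

```text
lid angle 0.8850333003532574 [0.77242081 0.04840605 0.63326373] z 0.17155965891288988 0.3414352294757389 4435
11.4 [ 0.4345 -0.1666  0.0916] [-6.6758  0.6321  6.7824] -0.002192519553842496 [ 0.7342  0.1536 -0.4938  2.0087  0.0867  0.9995 -1.3222]
[[-0.0004  0.0502 -0.9987]
 [-0.0002 -0.9987 -0.0502]
 [-1.      0.0002  0.0004]]
off [11.5891 -1.5195 -1.6252]
```

View pics/scene7.png

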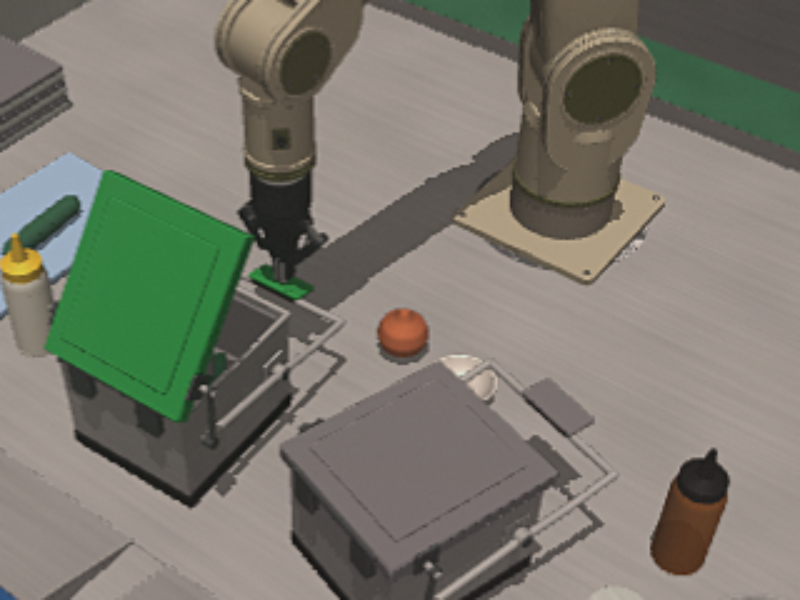

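The lid is following the fingers down at about 0.89 rad, and they are still in contact. I'll continue at the same pace.

Request:
send_rows(
  grip=[255,255,255,255,255],
  offset=[
    [-1,0,0],
    [-2,0,0],
    [-3,0,0],
    [-4,0,0],
    [-5,0,0],
  ],
  twist=[0,0,0,0,0],
)

```text
clock: 11.82
position: [0.4345, -0.1666, 0.0965]
ee_rot: [-0.707, -0.018, 0.707, -0.018]
ft_force: [-5.9, 1.4, 5.6]
grip_width: -0.003
```

Request:
send_rows(
  grip=[255,255,255,255,255],
  offset=[
    [-1,0,0],
    [-2,0,0],
    [-3,0,0],
    [-4,0,0],
    [-5,0,0],
  ],
  twist=[0,0,0,0,0],
)

```text
clock: 12.23
position: [0.4345, -0.1666, 0.1015]
ee_rot: [-0.707, -0.018, 0.707, -0.018]
ft_force: [-5.4, 0.4, 5.7]
grip_width: 0.004
```

Request:
send_rows(
  grip=[255,255,255,255,255],
  offset=[
    [-1,0,0],
    [-2,0,0],
    [-3,0,0],
    [-4,0,0],
    [-5,0,0],
  ],
  twist=[0,0,0,0,0],
)

```text
clock: 12.65
position: [0.4346, -0.1666, 0.1066]
ee_rot: [-0.707, -0.018, 0.707, -0.018]
ft_force: [-6.1, 0.4, 6.3]
grip_width: -0.0
```

Request:
send_rows(
  grip=[255,255,255,255,255],
  offset=[
    [-1,0,0],
    [-2,0,0],
    [-3,0,0],
    [-4,0,0],
    [-5,0,0],
  ],
  twist=[0,0,0,0,0],
)

```text
clock: 13.07
position: [0.4349, -0.1666, 0.1118]
ee_rot: [0.707, 0.018, -0.707, 0.018]
ft_force: [-4.5, 0.2, 6.3]
grip_width: 0.001
```

Request:
send_rows(
  grip=[255,255,255,255,255],
  offset=[
    [-0.8,0,0],
    [-1.6,0,0],
    [-2.4,0,0],
    [-3.2,0,0],
    [-4,0,0],
  ],
  twist=[0,0,0,0,0],
)

```text
clock: 13.48
position: [0.4353, -0.1666, 0.116]
ee_rot: [0.707, 0.018, -0.706, 0.018]
ft_force: [-3.4, 0.2, 5.9]
grip_width: 0.001
```

```bash
python3 lid.py scene8; python3 st.py .436 -.165 .127
```

```text
lid angle 0.25102815007153395 [0.24772561 0.01829183 0.96865754] z 0.1654816870222404 0.2322550364396082 3845
13.5333 [ 0.4353 -0.1666  0.1161] [-4.5615  1.1782  8.3843] 0.0007561127420845354 [ 0.7405  0.1201 -0.4957  1.9848  0.066   1.0505 -1.3051]
[[ 0.0014  0.0505 -0.9987]
 [-0.0006 -0.9987 -0.0505]
 [-1.      0.0006 -0.0014]]
off [-10.8898  -1.5093  -0.7761]
```

View pics/scene8.png

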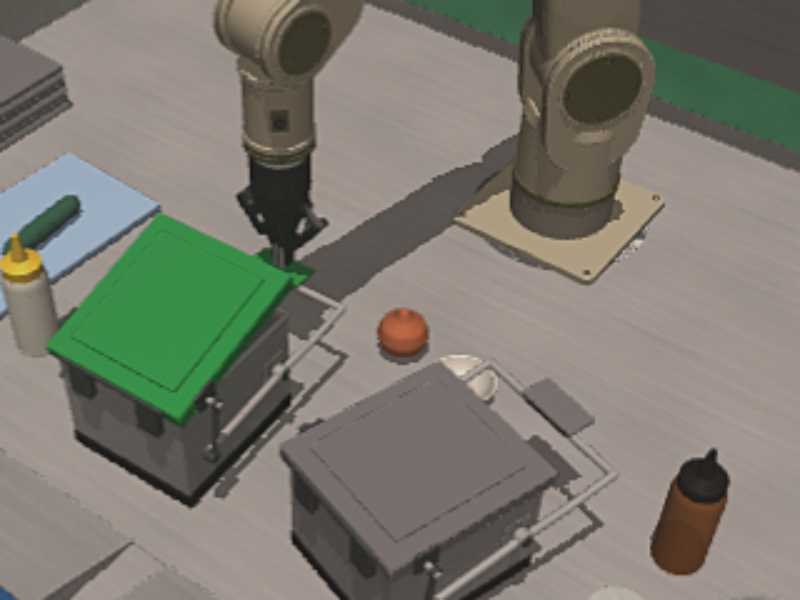

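The lid is nearly shut at 0.25 rad, with the fingers still loaded. I'll ease the rest more slowly.

Request:
send_rows(
  grip=[255,255,255,255,255],
  offset=[
    [-0.6,0,0],
    [-1.2,0,0],
    [-1.8,0,0],
    [-2.4,0,0],
    [-3,0,0],
  ],
  twist=[0,0,0,0,0],
)

```text
clock: 13.95
position: [0.4357, -0.1665, 0.1191]
ee_rot: [0.708, 0.018, -0.706, 0.018]
ft_force: [-2.3, 0.8, 7.2]
grip_width: -0.001
```

Request:
send_rows(
  grip=[255,255,255,255,255],
  offset=[
    [-0.5,0,0],
    [-1,0,0],
    [-1.5,0,0],
    [-2,0,0],
    [-2.5,0,0],
  ],
  twist=[0,0,0,0,0],
)

```text
clock: 14.37
position: [0.436, -0.1665, 0.1218]
ee_rot: [0.708, 0.018, -0.706, 0.018]
ft_force: [-0.5, 0.6, 6.9]
grip_width: -0.002
```

Request:
send_rows(
  grip=[255,255,255,255,255],
  offset=[
    [-0.4,0,0],
    [-0.8,0,0],
    [-1.2,0,0],
    [-1.6,0,0],
    [-2,0,0],
  ],
  twist=[0,0,0,0,0],
)

```text
clock: 14.78
position: [0.4364, -0.1665, 0.1239]
ee_rot: [0.708, 0.018, -0.706, 0.018]
ft_force: [-1.3, 0.7, 6.1]
grip_width: 0.0
```

Request:
send_rows(
  grip=[255,255,255,255,255],
  offset=[
    [-0.4,0,0],
    [-0.8,0,0],
    [-1.2,0,0],
    [-1.6,0,0],
    [-2,0,0],
  ],
  twist=[0,0,0,0,0],
)

```text
clock: 15.2
position: [0.4367, -0.1665, 0.1261]
ee_rot: [0.708, 0.018, -0.705, 0.018]
ft_force: [0.5, 1.4, 7.1]
grip_width: 0.002
```

Request:
send_rows(
  grip=[255,255,255,255,255],
  offset=[
    [-0.4,0,0],
    [-0.8,0,0],
    [-1.2,0,0],
    [-1.6,0,0],
    [-2,0,0],
  ],
  twist=[0,0,0,0,0],
)

```text
clock: 15.62
position: [0.4353, -0.1665, 0.1271]
ee_rot: [0.707, 0.018, -0.706, 0.018]
ft_force: [1.3, -0.8, 0.6]
grip_width: 0.001
```

Request:
send_rows(
  grip=[255,255,255,255,255],
  offset=[
    [-0.4,0,0],
    [-0.8,0,0],
    [-1.2,0,0],
    [-1.6,0,0],
    [-2,0,0],
  ],
  twist=[0,0,0,0,0],
)

```text
clock: 16.03
position: [0.4345, -0.1665, 0.1287]
ee_rot: [-0.707, -0.018, 0.707, -0.018]
ft_force: [-0.8, 0.0, 1.0]
grip_width: -0.005
```

```bash
python3 lid.py scene9; python3 st.py .436 -.165 .127
```

```text
lid angle 0.011735092234350191 [0.00449158 0.01084121 0.99993114] z 0.16127436309385168 0.18824628095021995 3246
16.0833 [ 0.4346 -0.1665  0.1288] [0.2508 0.0448 0.7718] 0.0034639831596523017 [ 0.7438  0.1035 -0.4956  1.972   0.0558  1.0793 -1.2964]
[[-0.0002  0.0503 -0.9987]
 [ 0.     -0.9987 -0.0503]
 [-1.     -0.      0.0002]]
off [ 1.7919 -1.4162 -1.5217]
```

Contact ended at z of about 0.127 with the lid shut. Now I'll rise clear of the paddle.

Request:
send_rows(
  grip=[255,255,255,255,255],
  offset=[
    [-4,0,0],
    [-12,0,0],
    [-24,0,0],
    [-38,0,0],
    [-50,0,0],
  ],
  twist=[0,0,0,0,0],
)

```text
clock: 16.5
position: [0.4349, -0.1665, 0.1803]
ee_rot: [0.707, 0.018, -0.707, 0.018]
ft_force: [0.4, -0.1, 0.5]
grip_width: -0.002
```

Request:
send_rows(
  grip=[255,255,255,255,255],
  offset=[
    [-10,15,5],
    [-20,40,12],
    [-30,65,20],
    [-30,85,28],
    [-30,90,30],
  ],
  twist=[0,0,0,0,0],
)

```text
clock: 16.92
position: [0.408, -0.2616, 0.2101]
ee_rot: [0.707, 0.016, -0.707, 0.017]
ft_force: [0.6, -0.1, -0.0]
grip_width: 0.002
```

Request:
send_rows(
  grip=[255,255,255,255,255],
  offset=[
    [0,0,0],
    [0,0,0],
    [0,0,0],
    [0,0,0],
    [0,0,0],
  ],
  twist=[0,0,0,0,0],
)

```text
clock: 17.33
position: [0.4096, -0.257, 0.2088]
ee_rot: [-0.707, -0.018, 0.707, -0.018]
ft_force: [-0.3, 0.2, -0.9]
grip_width: 0.001
```

```bash
python3 lid.py scene10; python3 st.py .436 -.165 .127
python3 - <<'E'
from h import *
p,d=viewer.camera("top"); cv2.imwrite("pics/top10.png",p)
W=cloud("top",d);hsv=cv2.cvtColor(p,cv2.COLOR_BGR2HSV)
g=(hsv[...,0]>50)&(hsv[...,0]<75)&(hsv[...,1]>150)&(d>0)&(W[...,0]>.4)&(W[...,0]<.48)&(W[...,2]>.05)
print(W[g].mean(0))
E
```

```text
lid angle 0.010804045123465089 [0.00411231 0.00999058 0.99994164] z 0.16204287258527522 0.186246941522881 3295
17.3833 [ 0.4095 -0.2572  0.2088] [-0.7472 -0.6512  0.2657] -0.0007960279128255828 [ 0.8545  0.0582 -0.3992  1.8359  0.0238  1.252  -1.0707]
[[ 0.0001  0.0516 -0.9987]
 [ 0.     -0.9987 -0.0516]
 [-1.     -0.     -0.0001]]
off [ 81.85   -90.6728 -31.1784]
[ 0.43940898 -0.16536655  0.12702945]
```

View pics/top10.png

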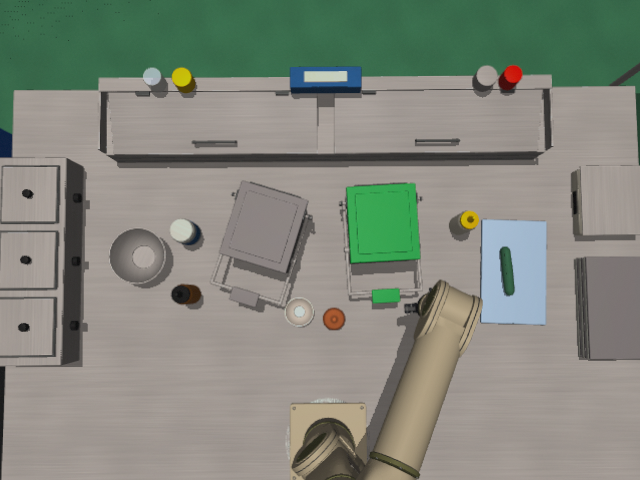

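View pics/scene10.png

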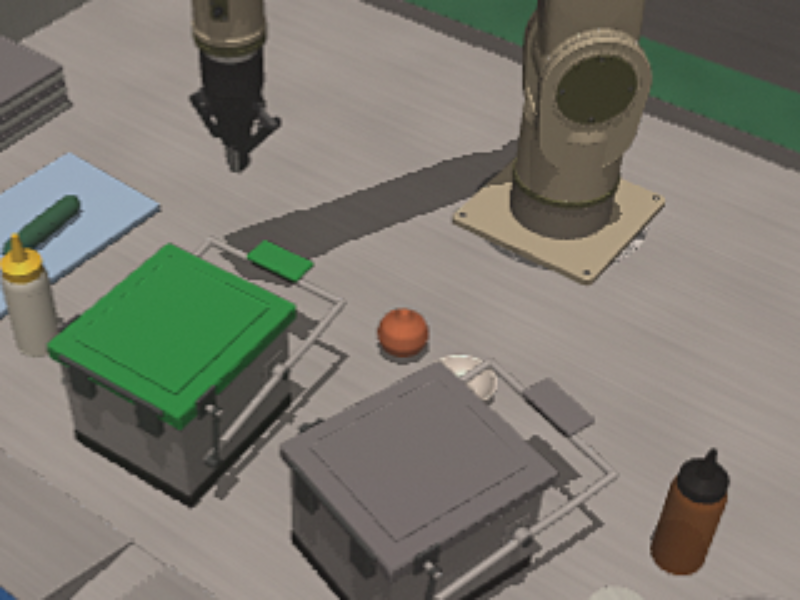

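Both lids are shut and the green paddle is back up at 127 mm, seen at (385,296) in the top view. Nothing else has moved and the arm is clear, so I'll hand in.

```bash
python3 -c "
from workcell import manip
print(manip.hand_in())"
```

```text
the job is handed in; nothing more can be done
None
```

The green bin was opened, held open and eased shut as asked, and the job is handed in at about 17.4 s of the 48 s allowed. No verdict was reported.

- **Opening:** With the fingers shut, I pressed the green paddle to its bottom stop. The lid measured about 1.29 rad, against 1.30 for fully open.
- **Holding:** I kept it there for a little over 4 s, pressing with about 16 N. The highest reading was 27 N, briefly, at the stop.
- **Closing:** I let the lever up over about 5.5 s, slower towards the end. The fingers stayed loaded until the paddle reached its top position. In the first moment off the stop the load fell to about 2 N, but contact was kept.
- **Final checks:** The lid measured about 0.01 rad, which is shut within the measuring error. The paddle is back at 127 mm, and the arm is clear with no contact force. In the pictures, the grey bin is still shut and the other items look unmoved.

The only odd reading was the first lid-angle measurement, which used just 50 image points because the lighting changed the green. I widened the colour range, and the later measurements used over 3,000 points each. No check failed.

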